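Press the orange garnish mould with the tamper

TASK

Take the black-handled flat steel tamper and press it squarely down on the orange sprung plate in its mould pot until the plate bottoms out level, and hold it there for a second. Then lift off so that the plate springs back, and stand the tamper upright on the round cork mat and let go. Do not press the green plate of the other pot.

Things in the scene. Friction and masses are not known exactly. Their poses are not given: they have to be found in the camera images.
- tamper_mid (a point): Upright hand tamper, 90 mm tall, 0.3 kg: flat steel foot 58 mm across, 14 mm thick; thin neck; round black handle 34 mm across, 30 to 84 mm above its underside. Point: on its axis, 50 mm above the flat underside; z up. Beside it in a row along y, axes 90 mm or more apart, no taller: a wider tamper (pale wooden handle, 92 mm foot, too wide for the pots) and a dark wooden muddler.
- orange_plate_top (a point): Orange plate, 76 mm across, on a spring in a fixed pot (92 mm outside, mouth 80 mm, rim 60 mm above the counter). Point: centre of its top face; z is the face's normal. At rest 56 mm above the counter; goes straight down 14 mm to a solid stop (42 mm) and springs back. Takes 3 N to start, 9 N at the stop. Rocks up to 12 degrees any way, so only a flat, square push keeps it level.
- green_plate_top (a point): The same pot and sprung plate in green: the wrong one, leave it unpressed. The point is the centre of the plate's top face, at rest 56 mm above the counter. The two pots may be either way round.
- mat_top (a point): Round cork mat fixed flat on the counter, 140 mm across, 6 mm thick. The point is the centre of its top face, 6 mm above the counter.
Not all that is in view belongs to the job. What is meant by the part that bears mat_top is not blue, and is the smaller of those in its own colour.

How it is judged:
By the outcome, as a careful person would: the job done as asked, in the order asked, and still so for the second after the job is handed in, with the robot touching nothing.
It also fails if it takes over 45 s, if anything falls off the work surface, if the arm or the gripper's body presses on something with over 40 N, if the wrist force passes 120 N, or if a joint passes its speed limit or range.

ROBOT

A 6-joint arm with a two-finger parallel gripper is mounted at the origin on the work surface. World frame = base frame: x ahead of the robot, y to its left, z up, the work surface at z = 0. Lengths are in mm, angles in rad, forces in N, time in s.
With the tool pointing down it reaches from about 350 to 725 mm from the base axis. Payload 6 kg.
Tool frame: the origin (TCP) lies midway between the tips of the shut fingers; the grasp point (between the pads) lies 19 mm behind it; x points along the fingers, y is the direction in which the jaws open and shut, and the axes are right-handed (so a half turn about x gives the same grasp; the last joint's range is limited). The gripper opens to 85 mm and grips with 20 to 120 N. Pads are 22 mm wide; open, the fingers measure 114 mm over their backs; the gripper's body (76 mm by 85 mm) begins 54 mm behind the grasp point. The pads swing forward as they close: fully open they stand 13 mm farther back than shut.
Start: joints at [1.676, 0.04, 0.085, 0, -1.615, -0.334], TCP at [136.06, 584.347, 231.261] pointing down, gripper open.
Joint ranges: [-2.56, 2.56], [-1.29, 2.01], [-1.08, 1.49], [-3.29, 1.98], [-2.81, -0.18], [-2.99, 2.99]. Speed limits (rad/s): [2.57, 2.57, 3.01, 3.14, 3.14, 3.14].

INTERFACE

Orientations are given as a unit quaternion [w, x, y, z].
In Python, from rig import readout, eyes, workorder gives the robot as it stands. The module is installed in compiled form; this text tells all that it offers.
- The arm moves only by the tool servo_tool, never from a script. Its argument "commands" is one flat list of numbers, 7 for each row, row after row: the shift along the tool's x, y, z in cm, then the turn, a rotation vector about the tool's x, y, z in degrees, then the opening, from -1 (shut) to 1 (fully open). A call has 1 to 10 rows; each row is the pose to reach, as a shift and turn from the pose commanded when the call began, along the tool's axes at that moment; what a row does not reach only later rows make up. A row lasts 1/12 s, in which the tool goes at most 41.7 mm and 7.16 degrees, less where a joint would pass 70% of its speed; a pose out of reach is approached as far as the arm can. A call with a gripper value outside its range is refused whole. The fingers move at their own pace and stop on an object; the grip force is fixed at half the most. Time passes only in rows, so rows that repeat a pose let the fingers close. It gives the time, the measured TCP pose, the force and the opening at its end, in the units of the state.
- readout.state(): the state, without advancing time (a new reading comes with each control period).
- eyes.snapshot(name): name is "scene" or "top"; returns (picture, depth): 384x512x3 uint8, red, green, blue; 384x512 float32, mm along the optical axis (not along the pixel's ray), 0 where there is no reading.
- eyes.camera_model(name): a dict with "fx", "fy", "cx", "cy" (pixels), "origin" and "rotation" of the camera in the world. Camera axes: x right, y down, z forward; pixel columns grow to the right and rows downward; lengths in mm; the calibration is good to about 2 mm. A picture is of the moment at which its call begins. camera_model takes no time and is no camera call.
- workorder.sign_off(): hands the job in, once; it reports no verdict.
The state is a dict: "time": time; "qpos": joint angles; "dq": joint speeds; "effort": joint torques, N m; "tcp_pos": TCP position; "eef_rot": TCP orientation; "wrist_force": force on the tool from outside, world axes, zero at the start; "ft_torque": the same for the moment, N m; "opening": opening from 0.0 (shut) to 1.0 (fully open).
Only numpy, scipy, OpenCV 4.12 (cv2) and the standard library are available. Lean on these libraries where they do the work, as an engineer would, in place of code of your own. Each camera call takes 0.05 s, during which the arm holds its last target.

## Working session

There is one attempt and no reset: what is moved stays moved. The work goes in short steps, Python scripts to look and compute and a tool call to move; the robot and the scene stay as the last step left them, time stands still between calls to the robot, and variables do not carry over. Pictures are saved under pics/ and viewed, and the job is handed in when it is done.

Besides the shell and the picture viewer there is one more tool, called after "Emit:" by a JSON object that holds its "name" and its "arguments". servo_tool: Moves the arm, as the interface text tells. Its arguments: {"type":"object","properties":{"commands":{"type":"array","items":{"type":"number"}}},"required":["commands"]}

```bash
mkdir -p pics
cat > h.py <<'E'
import numpy as np, cv2
from rig import readout, eyes, workorder
def snap(n,tag):
    p,d=eyes.snapshot(n); np.savez(f'{tag}.npz',p=p,d=d); cv2.imwrite(f'pics/{tag}.png',p[:,:,::-1]); return p,d
def w(n,u,v,z):
    m=eyes.camera_model(n); r=np.array([(u-m['cx'])/m['fx'],(v-m['cy'])/m['fy'],1.]); return np.array(m['origin'])+np.array(m['rotation'])@r*z
def wz(n,u,v,Z):
    m=eyes.camera_model(n); r=np.array(m['rotation'])@np.array([(u-m['cx'])/m['fx'],(v-m['cy'])/m['fy'],1.]); o=np.array(m['origin']); return o+r*(Z-o[2])/r[2]
def crop(tag,x0,y0,x1,y1,s,out):
    p=np.load(f'{tag}.npz')['p'][y0:y1,x0:x1,::-1]; cv2.imwrite(f'pics/{out}.png',cv2.resize(p,None,fx=s,fy=s,interpolation=cv2.INTER_CUBIC))
E
python3 - <<'E'
from h import *
for n in('scene','top'): snap(n,n+'0'); print(eyes.camera_model(n))
print(readout.state())
E
```

```text
{'fx': 373.83229174011564, 'fy': 373.83229174011564, 'cx': 255.05630983985662, 'cy': 190.25685206001722, 'origin': array([985.43563694,  21.2601673 , 724.16522764]), 'rotation': array([-0.22808894,  0.64888475,  0.68584284, -0.237789  ])}
{'fx': 440.7296256449306, 'fy': 440.7296256449306, 'cx': 251.80144834347965, 'cy': 196.3359613286624, 'origin': array([ 254.32867479,  -13.95595929, 1140.33870834]), 'rotation': array([ 0.060462  , -0.69678988,  0.71255941, -0.05556341])}
{'time': 0.1, 'qpos': array([ 1.67571493e+00,  4.08007274e-02,  8.39119130e-02, -3.95489030e-04,
       -1.61552347e+00, -3.33706499e-01]), 'dq': array([-0.00045916, -0.00331404,  0.00300338,  0.00035437,  0.00094803,
        0.00060461]), 'effort': array([-5.01655246e-03, -3.69348121e+01,  3.48284090e+01,  6.95177749e+00,
       -4.50753476e-03, -3.92560906e-06]), 'tcp_pos': array([135.9408791 , 584.09072575, 230.35417293]), 'eef_rot': array([ 0.08011827, -0.70247364,  0.08129434,  0.70249774]), 'wrist_force': array([0.49450278, 0.52254818, 0.40951116]), 'ft_torque': array([-0.0401647 ,  0.01925506, -0.02740752]), 'opening': 1.0003851998421367}
```

Rotation is a quaternion; I'll convert it.

```bash
cat >> h.py <<'E'
from scipy.spatial.transform import Rotation as R
def q2R(q): return R.from_quat([q[1],q[2],q[3],q[0]]).as_matrix()
def w(n,u,v,z):
    m=eyes.camera_model(n); r=np.array([(u-m['cx'])/m['fx'],(v-m['cy'])/m['fy'],1.]); return np.array(m['origin'])+q2R(m['rotation'])@r*z
def wz(n,u,v,Z):
    m=eyes.camera_model(n); r=q2R(m['rotation'])@np.array([(u-m['cx'])/m['fx'],(v-m['cy'])/m['fy'],1.]); o=np.array(m['origin']); return o+r*(Z-o[2])/r[2]
E
python3 - <<'E'
from h import *
for n in('scene','top'): print(w(n,256,192,np.load(n+'0.npz')['d'][192,256]), q2R(eyes.camera_model(n)['rotation'])[:,2])
print(q2R(readout.state()['eef_rot']))
E
```

```text
[471.79641881  -1.54387094  71.05077958] [-0.62146165 -0.03016489 -0.78286365]
[448.65878552 -19.2032035   34.50891037] [ 0.16359758  0.00507416 -0.98651411]
[[-2.23687591e-04 -2.26780075e-01 -9.73945968e-01]
 [-1.64845005e-03 -9.73944585e-01  2.26780131e-01]
 [-9.99998616e-01  1.65622918e-03 -1.55976307e-04]]
```

View pics/scene0.png

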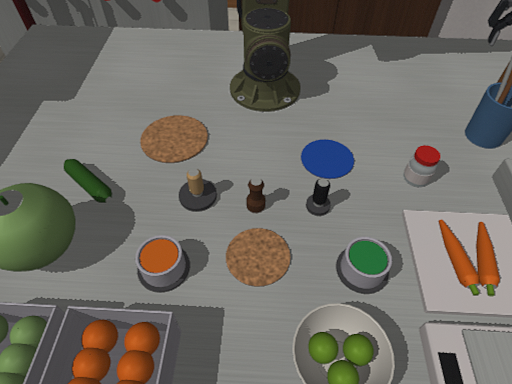

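View pics/top0.png

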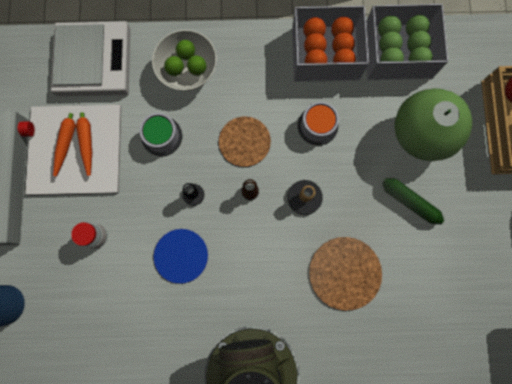

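Candidates, in top-image pixels:
- **Tools:** black-handled tamper (192,193), wooden wide tamper (305,197), dark muddler (250,189).
- **Pots:** orange (320,119), green (158,131).
- **Mats:** small cork (245,141), large cork (345,273), blue (181,256).

I choose the tamper at (192,193), the orange pot and the small cork mat, and will check them in close crops.

Run:
```python
from h import *
crop('top0',120,90,350,230,3.4,'c1'); crop('scene0',130,150,400,300,2.9,'c2')
```

```text
(no output)
```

View pics/c1.png

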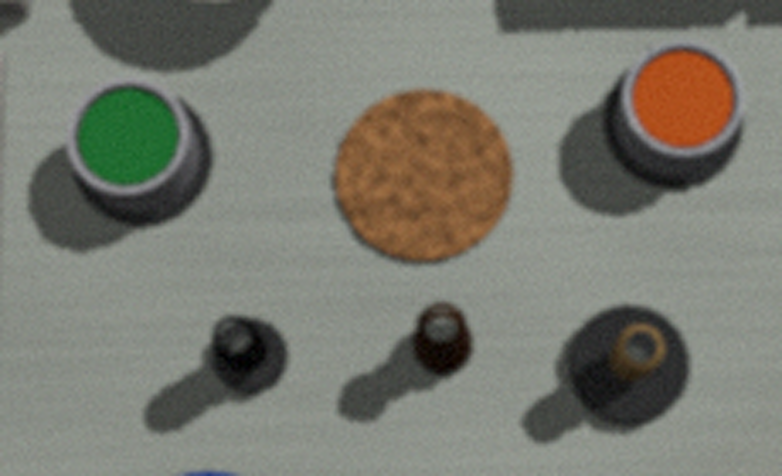

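View pics/c2.png

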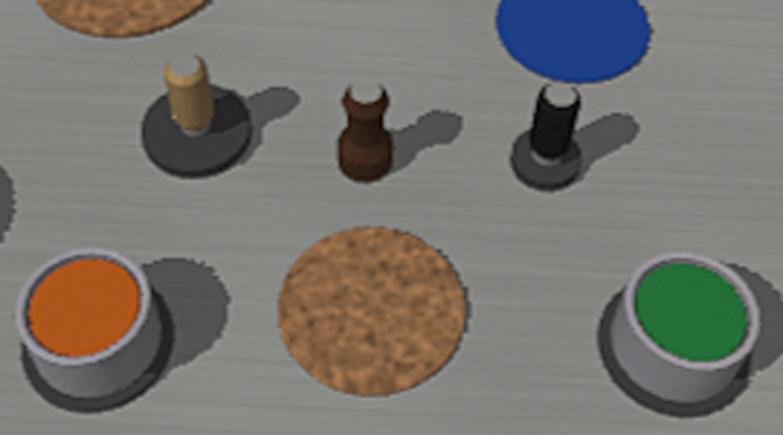

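Run:
```python
from h import *
def cloud(n,tag):
    f=np.load(tag+'.npz'); d=f['d']; v,u=np.mgrid[:384,:512]
    m=eyes.camera_model(n); r=np.stack([(u-m['cx'])/m['fx'],(v-m['cy'])/m['fy'],np.ones_like(u)],-1)
    return f['p'].astype(int),(r*d[...,None])@q2R(m['rotation']).T+m['origin'],d
def fit(P):
    (c,r)=cv2.minEnclosingCircle(P[:,:2].astype(np.float32)); return np.round(c,1),round(r,1),P.mean(0).round(1),len(P)
for n in('top','scene'):
    p,P,d=cloud(n,n+'0'); hsv=cv2.cvtColor(p.astype(np.uint8),cv2.COLOR_RGB2HSV).astype(int)
    g=(d>0)&(P[...,0]>250)&(P[...,0]<700)
    Z=P[...,2]
    def near(x,y,r): return g&(np.hypot(P[...,0]-x,P[...,1]-y)<r)
    seeds=dict(orange=(320,119),green=(158,131),mat=(245,141),tam=(192,195)) if n=='top' else dict(orange=(160,256),green=(368,256),mat=(258,257),tam=(319,205))
    for k,(u,v) in seeds.items():
        c=P[v,u]; 
        if k=='orange': m=near(*c[:2],60)&(hsv[...,0]<15)&(hsv[...,1]>180)
        elif k=='green': m=near(*c[:2],60)&(hsv[...,0]>45)&(hsv[...,0]<85)&(hsv[...,1]>120)
        elif k=='mat': m=near(*c[:2],90)&(hsv[...,1]>70)&(Z<20)
        else:
            m=near(*c[:2],60)
            for a,b in((-20,5),(8,22),(35,55),(55,75),(78,100)):
                mm=m&(Z>a)&(Z<b); print(n,k,a,b,fit(P[mm]) if mm.sum() else 0)
            continue
        print(n,k,fit(P[m]), 'centroid px',np.argwhere(m).mean(0)[::-1].round(1))
```

```text
top orange (array([ 632.9, -189.8]), 37.1, array([ 632.3, -189.1,   56.7]), 600) centroid px [320.6 118.5]
top green (array([613.8, 228.8]), 38.0, array([612.8, 230.1,  57.2]), 620) centroid px [157.2 129.6]
top mat (array([592.8,   7.9]), 70.8, array([591.5,   9. ,   7. ]), 2055) centroid px [244.1 141.2]
top tam -20 5 (array([436.6, 137.3]), 59.9, array([430.6, 133.5,   1.1]), 1173)
top tam 8 22 (array([450.5, 145.7]), 28.8, array([447.9, 143.9,  15.2]), 254)
top tam 35 55 (array([448.5, 142.9]), 16.2, array([440.9, 137.4,  45.4]), 24)
top tam 55 75 (array([445. , 141.4]), 15.0, array([440.1, 137.5,  66.5]), 20)
top tam 78 100 (array([450.4, 145.1]), 16.5, array([447.6, 143.5,  87.2]), 76)
scene orange (array([ 632.2, -189.4]), 38.7, array([ 632.5, -188.3,   56.4]), 957) centroid px [158.6 255.4]
scene green (array([611.1, 229.3]), 38.4, array([612.5, 230.1,  56.2]), 963) centroid px [367.9 257.1]
scene mat (array([591.5,   8.9]), 71.6, array([596.4,   8.7,   6.2]), 2932) centroid px [257.5 256.7]
scene tam -20 5 (array([462.6, 145.3]), 59.9, array([4.740e+02, 1.442e+02, 1.000e-01]), 1165)
scene tam 8 22 (array([452.5, 144.9]), 29.0, array([461.2, 143.4,  13.9]), 269)
scene tam 35 55 (array([453.8, 144.9]), 16.5, array([463.8, 142.5,  44.8]), 81)
scene tam 55 75 (array([452.2, 145.6]), 16.9, array([463.6, 143.3,  64.9]), 85)
scene tam 78 100 (array([452.8, 145.5]), 16.9, array([460.4, 143.9,  85.2]), 92)
```

```bash
cat >> h.py <<'E'
def go(t):
    s=readout.state(); M=q2R(s['eef_rot']); print('shift cm',(M.T@(np.array(t)-s['tcp_pos'])/10).round(2),'tcp',s['tcp_pos'].round(1),'tilt deg',np.degrees(M[:2,0]).round(2),'yawjaw',M[:,1].round(3),'F',s['wrist_force'].round(1),'open',round(s['opening'],3),'t',s['time'])
E
python3 -c "
from h import *
go([451.5,145,150])"
```

```text
shift cm [  8.1   35.6  -40.69] tcp [135.9 584.1 230.4] tilt deg [-0.01 -0.09] yawjaw [-0.227 -0.974  0.002] F [0.5 0.5 0.4] open 1.0 t 0.1
```

Emit:
{"name": "servo_tool", "arguments": {"commands": [0,17.8,-20.3,0,0,0,1,0,17.8,-20.3,0,0,0,1,0,17.8,-20.3,0,0,0,1,0,17.8,-20.3,0,0,0,1,0,17.8,-20.3,0,0,0,1,0,17.8,-20.3,0,0,0,1,0,17.8,-20.3,0,0,0,1,0,17.8,-20.3,0,0,0,1,0,17.8,-20.3,0,0,0,1,0,17.8,-20.3,0,0,0,1]}}

```text
time: 0.93
tcp_pos: [293.2, 365.1, 231.0]
eef_rot: [0.081, -0.702, 0.081, 0.703]
wrist_force: [-0.3, -0.1, -0.6]
opening: 1.004
```

```bash
python3 -c "
from h import *
go([451.5,145,150])"
```

```text
shift cm [  8.1   17.84 -20.42] tcp [293.2 365.1 231. ] tilt deg [-0.02 -0.02] yawjaw [-0.227 -0.974  0.   ] F [-0.3 -0.1 -0.6] open 1.004 t 0.9333
```

Emit:
{"name": "servo_tool", "arguments": {"commands": [4,17.8,-20.4,0,0,0,1,8,17.8,-20.4,0,0,0,1,8,17.8,-20.4,0,0,0,1,8,17.8,-20.4,0,0,0,1,8,17.8,-20.4,0,0,0,1,8,17.8,-20.4,0,0,0,1,8,17.8,-20.4,0,0,0,1,8,17.8,-20.4,0,0,0,1,8,17.8,-20.4,0,0,0,1,8,17.8,-20.4,0,0,0,1]}}

```text
time: 1.77
tcp_pos: [451.6, 146.1, 151.1]
eef_rot: [0.08, -0.702, 0.081, 0.703]
wrist_force: [-0.5, 0.1, -0.1]
opening: 0.997
```

```bash
python3 -c "
from h import *
go([451.5,145,40])
snap('scene','s1');snap('top','t1');crop('s1',200,60,420,230,3.5,'s1c')"
```

```text
shift cm [11.11  0.1  -0.02] tcp [451.6 146.1 151.1] tilt deg [-0.03 -0.03] yawjaw [-0.226 -0.974  0.001] F [-0.5  0.1 -0.1] open 0.997 t 1.7667
```

View pics/s1c.png

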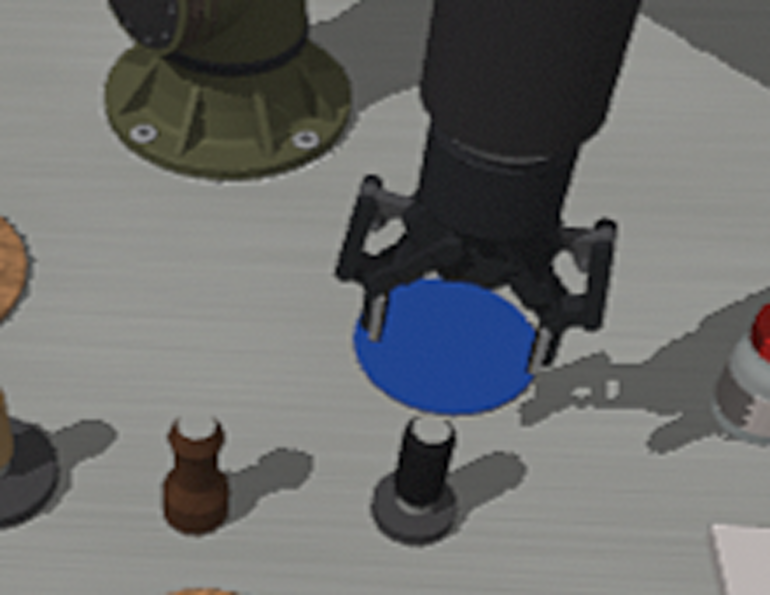

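View pics/t1.png

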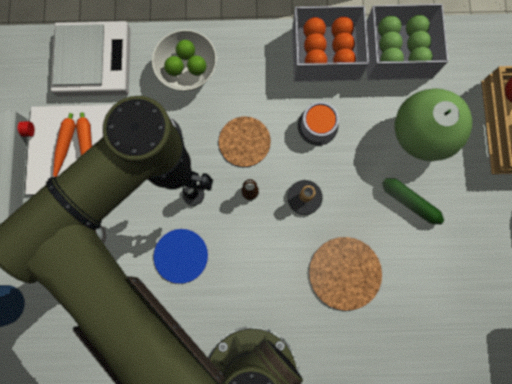

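Emit:
{"name": "servo_tool", "arguments": {"commands": [3,0.1,0,0,0,0,1,6,0.1,0,0,0,0,1,8,0.1,0,0,0,0,1,10,0.1,0,0,0,0,1,11.8,0.1,0,0,0,0,1,11.8,0.1,0,0,0,0,1,11.8,0.1,0,0,0,0,1]}}

```text
time: 2.45
tcp_pos: [451.0, 145.1, 33.4]
eef_rot: [0.08, -0.702, 0.08, 0.703]
wrist_force: [-0.1, 0.1, 0.6]
opening: 1.001
```

```bash
python3 -c "
from h import *
go([451.5,145,33])
snap('scene','s2');crop('s2',230,90,430,240,3.9,'s2c')"
```

```text
shift cm [ 0.04 -0.01 -0.05] tcp [451.  145.1  33.4] tilt deg [-0.03 -0.06] yawjaw [-0.225 -0.974  0.001] F [-0.1  0.1  0.6] open 1.001 t 2.45
```

View pics/s2c.png

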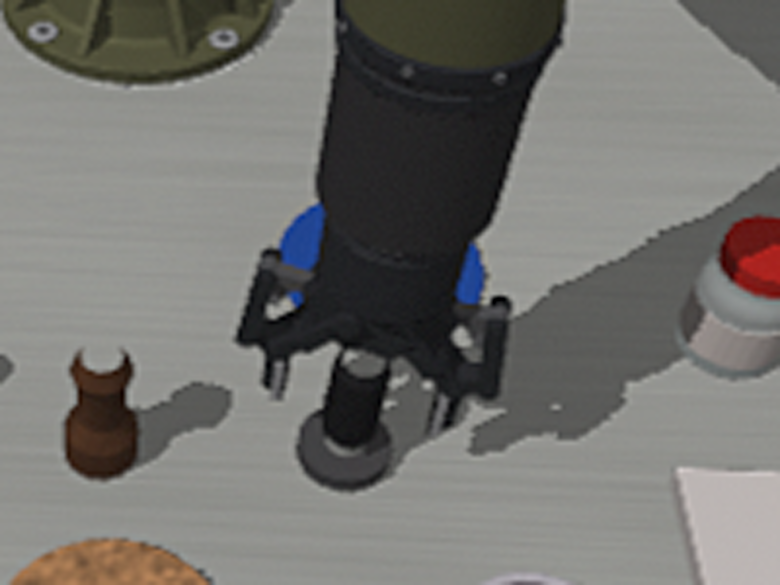

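Handle at crop (355,400) is midway between the pads (275,380) and (440,415). Closing.

Emit:
{"name": "servo_tool", "arguments": {"commands": [0,0,0,0,0,0,-1,0,0,0,0,0,0,-1,0,0,0,0,0,0,-1,0,0,0,0,0,0,-1,0,0,0,0,0,0,-1,0,0,0,0,0,0,-1,0,0,0,0,0,0,-1,0,0,0,0,0,0,-1,0,0,0,0,0,0,-1,0,0,0,0,0,0,-1]}}

```text
time: 3.33
tcp_pos: [451.9, 144.4, 34.1]
eef_rot: [-0.081, 0.703, -0.081, -0.702]
wrist_force: [-1.2, -1.1, 5.2]
opening: 0.387
```

Emit:
{"name": "servo_tool", "arguments": {"commands": [0,0,0,0,0,0,-1,0,0,0,0,0,0,-1,0,0,0,0,0,0,-1,-1,0,0,0,0,0,-1,-3,0,0,0,0,0,-1,-6,0,0,0,0,0,-1,-9,0,0,0,0,0,-1,-9,0,0,0,0,0,-1,-9,0,0,0,0,0,-1,-9,0,0,0,0,0,-1]}}

```text
time: 4.17
tcp_pos: [450.7, 144.2, 122.0]
eef_rot: [0.081, -0.702, 0.081, 0.703]
wrist_force: [0.1, 0.5, -4.1]
opening: 0.383
```

```bash
python3 -c "
from h import *
go([632.5,-189.3,150])
snap('scene','s3');crop('s3',230,60,430,210,3.9,'s3c')"
```

```text
shift cm [ -2.83  28.36 -25.27] tcp [450.7 144.2 122. ] tilt deg [-0.13 -0.02] yawjaw [-0.227 -0.974  0.001] F [ 0.1  0.5 -4.1] open 0.383 t 4.1667
```

View pics/s3c.png

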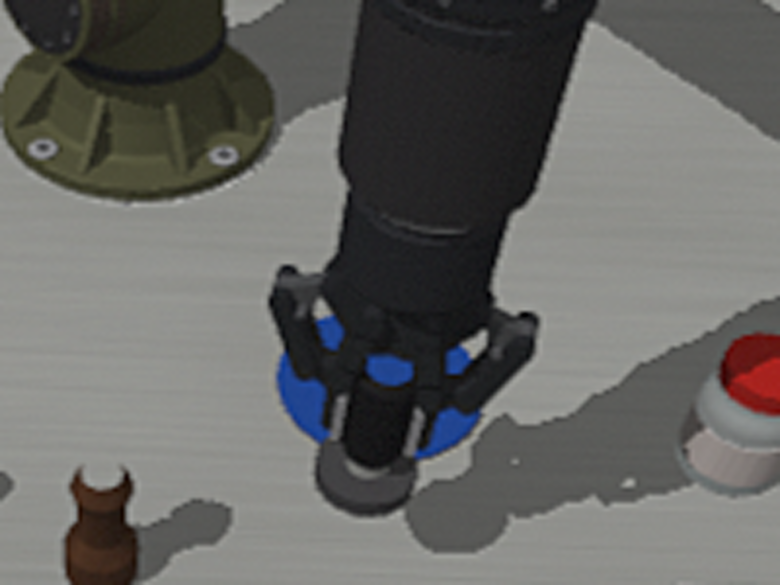

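Emit:
{"name": "servo_tool", "arguments": {"commands": [-2,0,0,0,0,0,-1,-4,0,0,0,0,0,-1,-4,2,-1.8,0,0,0,-1,-4,4,-3.6,0,0,0,-1,-4,6,-5.3,0,0,0,-1,-4,8,-7.1,0,0,0,-1,-4,10,-8.9,0,0,0,-1,-4,12,-10.7,0,0,0,-1,-4,14,-12.5,0,0,0,-1,-4,14.2,-12.6,0,0,0,-1]}}

```text
time: 5.05
tcp_pos: [542.2, -25.8, 160.8]
eef_rot: [0.081, -0.701, 0.083, 0.704]
wrist_force: [-1.2, 0.8, -3.4]
opening: 0.384
```

```bash
python3 -c "
from h import *
go([632.5,-189.3,160])"
```

```text
shift cm [  0.08  13.83 -12.55] tcp [542.2 -25.8 160.8] tilt deg [-0.24 -0.12] yawjaw [-0.23  -0.973  0.003] F [-1.2  0.8 -3.4] open 0.384 t 5.05
```

Emit:
{"name": "servo_tool", "arguments": {"commands": [0,2,-1.8,0,0,0,-1,0,4,-3.6,0,0,0,-1,0,6,-5.4,0,0,0,-1,0,8,-7.1,0,0,0,-1,0,10,-8.9,0,0,0,-1,0,12,-10.7,0,0,0,-1,0,13.5,-12,0,0,0,-1,0,14.1,-12.6,0,0,0,-1,0,14.1,-12.6,0,0,0,-1,0,14.1,-12.6,0,0,0,-1]}}

```text
time: 5.88
tcp_pos: [632.1, -188.2, 161.5]
eef_rot: [0.081, -0.701, 0.081, 0.704]
wrist_force: [0.2, 0.0, -3.8]
opening: 0.386
```

Emit:
{"name": "servo_tool", "arguments": {"commands": [1,0,0,0,0,0,-1,2,0,0,0,0,0,-1,3,0,0,0,0,0,-1,3.5,0,0,0,0,0,-1,3.5,0,0,0,0,0,-1,3.5,0,0,0,0,0,-1]}}

```text
time: 6.38
tcp_pos: [632.4, -188.3, 127.9]
eef_rot: [0.08, -0.702, 0.081, 0.703]
wrist_force: [0.1, -0.6, -2.1]
opening: 0.378
```

```bash
python3 -c "
from h import *
go([632.5,-189.3,126])
snap('scene','s4');crop('s4',100,150,240,300,4,'s4c');snap('top','t4');crop('t4',260,70,380,170,6,'t4c')"
```

```text
shift cm [ 0.19  0.1  -0.03] tcp [ 632.4 -188.3  127.9] tilt deg [-0.05 -0.02] yawjaw [-0.226 -0.974  0.   ] F [ 0.1 -0.6 -2.1] open 0.378 t 6.3833
```

View pics/s4c.png

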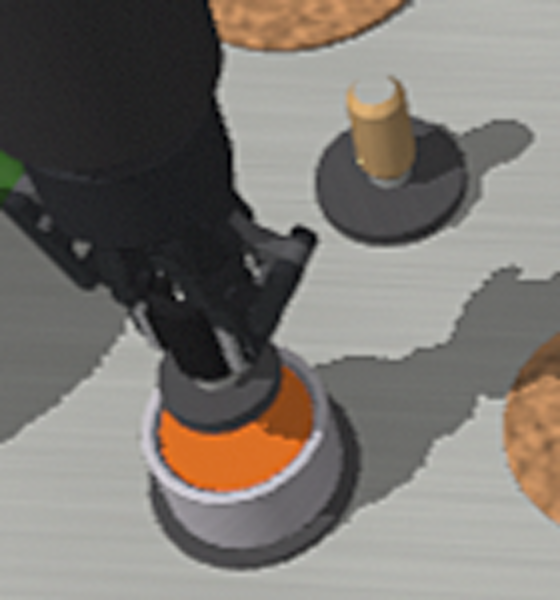

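View pics/t4c.png

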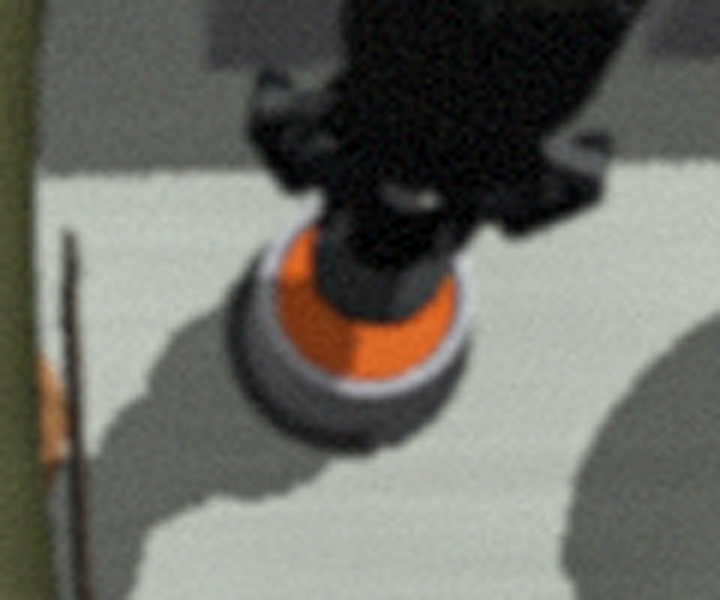

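Run:
```python
from h import *
for n,t in(('scene','s4'),('top','t4')):
    f=np.load(t+'.npz'); d=f['d']; v,u=np.mgrid[:384,:512]
    m=eyes.camera_model(n); r=np.stack([(u-m['cx'])/m['fx'],(v-m['cy'])/m['fy'],np.ones_like(u)],-1)
    P=(r*d[...,None])@q2R(m['rotation']).T+m['origin']
    ok=(d>0)&(np.hypot(P[...,0]-632,P[...,1]+189)<45)
    for a,b in((85,113),(104,113)):
        k=ok&(P[...,2]>a)&(P[...,2]<b); X=P[k]; (c,rr)=cv2.minEnclosingCircle(X[:,:2].astype(np.float32)); print(n,a,b,len(X),X.min(0).round(1),X.max(0).round(1),np.round(c,1),round(rr,1))
    k=ok&(P[...,2]>104)&(P[...,2]<113); X=P[k]
    # foot top plane, points outside 19mm of axis
    X=X[np.hypot(X[:,0]-632,X[:,1]+189)>19]
    A=np.c_[X[:,:2]-[632,-189],np.ones(len(X))]; s=np.linalg.lstsq(A,X[:,2],rcond=None)[0]; res=X[:,2]-A@s
    print('plane',s.round(3),len(X),res.std().round(2))
```

```text
scene 85 113 423 [ 615.6 -214.8   93.3] [ 661.  -157.4  112.7] [ 632.6 -186. ] 29.0
scene 104 113 350 [ 615.6 -214.8  104.2] [ 660.5 -157.4  112.7] [ 632.8 -186.1] 28.9
plane [-2.70000e-02 -8.00000e-03  1.07976e+02] 253 1.24
top 85 113 231 [ 601.9 -214.6   95.9] [ 659.5 -157.6  113. ] [ 631.1 -185.7] 29.5
top 104 113 207 [ 601.9 -214.6  104.3] [ 659.5 -157.6  113. ] [ 631.1 -185.7] 29.5
plane [ 1.00000e-02 -0.00000e+00  1.08994e+02] 159 1.94
```

Emit:
{"name": "servo_tool", "arguments": {"commands": [0,0.3,-0.1,0,0,0,-1,1,0.3,-0.1,0,0,0,-1,2,0.3,-0.1,0,0,0,-1,2.8,0.3,-0.1,0,0,0,-1,3.2,0.3,-0.1,0,0,0,-1,3.2,0.3,-0.1,0,0,0,-1,3.2,0.3,-0.1,0,0,0,-1]}}

```text
time: 7.07
tcp_pos: [632.8, -191.6, 95.8]
eef_rot: [0.081, -0.702, 0.081, 0.703]
wrist_force: [0.8, 0.3, -2.8]
opening: 0.384
```

Run:
```python
from h import *
go([632.9,-191.4,90])
snap('scene','s5');crop('s5',100,180,240,300,5,'s5c')
for n,t in(('scene','s5'),):
    f=np.load(t+'.npz'); d=f['d']; v,u=np.mgrid[:384,:512]
    m=eyes.camera_model(n); r=np.stack([(u-m['cx'])/m['fx'],(v-m['cy'])/m['fy'],np.ones_like(u)],-1)
    P=(r*d[...,None])@q2R(m['rotation']).T+m['origin']
    ok=(d>0)&(np.hypot(P[...,0]-632,P[...,1]+189)<40)
    k=ok&(P[...,2]>68)&(P[...,2]<80); X=P[k]; (c,rr)=cv2.minEnclosingCircle(X[:,:2].astype(np.float32)); print(len(X),X.mean(0),np.round(c,1),round(rr,1))
```

```text
shift cm [ 0.58 -0.02 -0.  ] tcp [ 632.8 -191.6   95.8] tilt deg [-0.05 -0.02] yawjaw [-0.227 -0.974  0.001] F [ 0.8  0.3 -2.8] open 0.384 t 7.0667
358 [ 644.75323737 -185.73590684   75.33619929] [ 633.1 -189.1] 28.8
```

View pics/s5c.png

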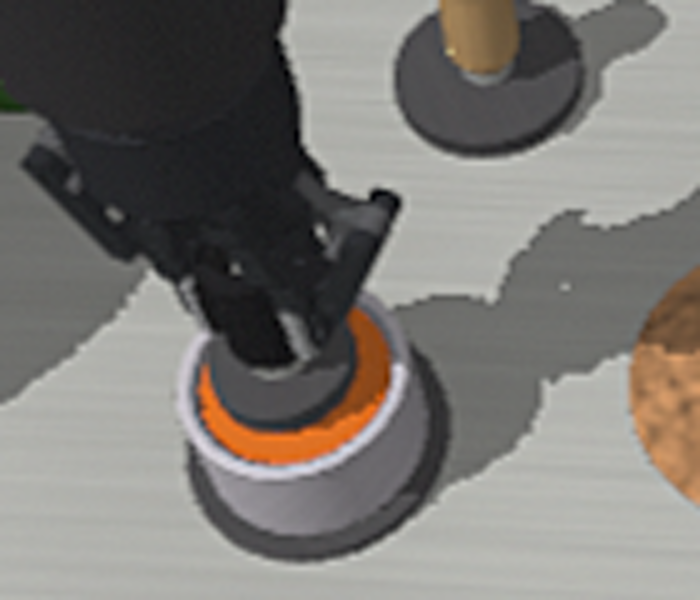

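Centred: foot at (633.1,-189.1) against plate at (632.5,-189.3). Lowering slowly.

Emit:
{"name": "servo_tool", "arguments": {"commands": [0.3,0,0,0,0,0,-1,0.6,0,0,0,0,0,-1,0.8,0,0,0,0,0,-1,1,0,0,0,0,0,-1,1.2,0,0,0,0,0,-1,1.4,0,0,0,0,0,-1,1.5,0,0,0,0,0,-1,1.5,0,0,0,0,0,-1]}}

```text
time: 7.78
tcp_pos: [633.4, -191.6, 81.9]
eef_rot: [-0.081, 0.703, -0.081, -0.702]
wrist_force: [0.5, 2.2, 3.5]
opening: 0.384
```

Emit:
{"name": "servo_tool", "arguments": {"commands": [0.2,0,0,0,0,0,-1,0.4,0,0,0,0,0,-1,0.6,0,0,0,0,0,-1,0.6,0,0,0,0,0,-1]}}

```text
time: 8.12
tcp_pos: [633.5, -191.6, 76.2]
eef_rot: [-0.08, 0.703, -0.081, -0.702]
wrist_force: [-1.1, 1.8, 6.2]
opening: 0.383
```

Emit:
{"name": "servo_tool", "arguments": {"commands": [0.1,0,0,0,0,0,-1,0.1,0,0,0,0,0,-1,0.1,0,0,0,0,0,-1]}}

```text
time: 8.37
tcp_pos: [633.5, -191.7, 75.9]
eef_rot: [-0.08, 0.703, -0.081, -0.702]
wrist_force: [-2.5, 2.7, 8.5]
opening: 0.38
```

Emit:
{"name": "servo_tool", "arguments": {"commands": [0.1,0,0,0,0,0,-1,0.1,0,0,0,0,0,-1,0.1,0,0,0,0,0,-1]}}

```text
time: 8.62
tcp_pos: [633.6, -191.7, 75.9]
eef_rot: [-0.08, 0.703, -0.081, -0.702]
wrist_force: [-4.0, 3.2, 13.0]
opening: 0.379
```

Run:
```python
from h import *
go([632.9,-191.4,75])
print(readout.state()['ft_torque'])
snap('scene','s6');crop('s6',100,180,240,300,5,'s6c')
for n,t in(('scene','s6'),):
    f=np.load(t+'.npz'); d=f['d']; p=f['p'];v,u=np.mgrid[:384,:512]
    m=eyes.camera_model(n); r=np.stack([(u-m['cx'])/m['fx'],(v-m['cy'])/m['fy'],np.ones_like(u)],-1)
    P=(r*d[...,None])@q2R(m['rotation']).T+m['origin']
    h=cv2.cvtColor(p,cv2.COLOR_RGB2HSV).astype(int)
    k=(d>0)&(np.hypot(P[...,0]-632,P[...,1]+189)<38)&(h[...,0]<15)&(h[...,1]>180); X=P[k]
    A=np.c_[X[:,:2]-[632,-189],np.ones(len(X))]; s=np.linalg.lstsq(A,X[:,2],rcond=None)[0]; print(s,len(X),(X[:,2]-A@s).std())
```

```text
shift cm [ 0.09 -0.02  0.08] tcp [ 633.6 -191.7   75.9] tilt deg [ 0.13 -0.06] yawjaw [-0.226 -0.974  0.   ] F [-4.   3.2 13. ] open 0.379 t 8.6167
[ 1.35955554  1.45493631 -0.01117906]
[2.73537973e-02 1.46604960e-02 4.24988572e+01] 117 1.9392412739895537
```

View pics/s6c.png

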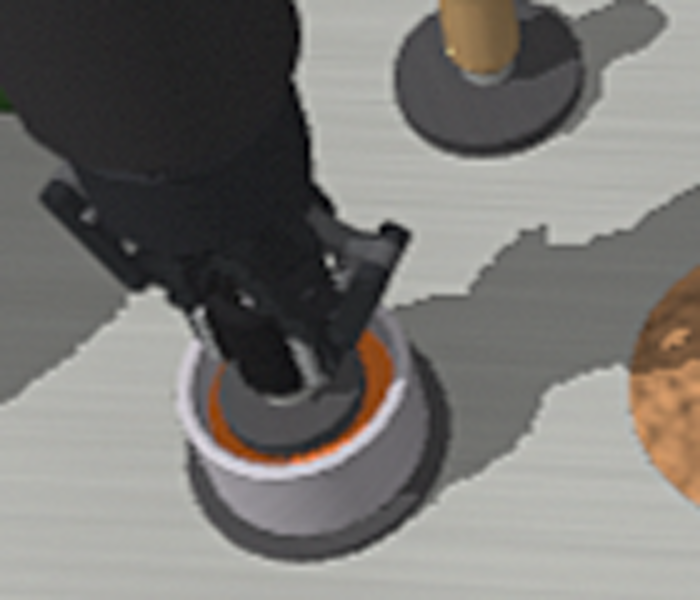

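Run:
```python
from h import *
for n in('scene','top'):
  XS=[];FS=[];RS=[]
  for i in range(5):
    p,d=eyes.snapshot(n);v,u=np.mgrid[:384,:512]
    m=eyes.camera_model(n); r=np.stack([(u-m['cx'])/m['fx'],(v-m['cy'])/m['fy'],np.ones_like(u)],-1)
    P=(r*d[...,None])@q2R(m['rotation']).T+m['origin']
    h=cv2.cvtColor(p,cv2.COLOR_RGB2HSV).astype(int)
    rho=np.hypot(P[...,0]-632.5,P[...,1]+189.3); ok=d>0
    XS.append(P[ok&(rho<37)&(rho>30)&(h[...,0]<15)&(h[...,1]>150)&(abs(P[...,2]-43)<6)])
    FS.append(P[ok&(rho<27)&(rho>18)&(abs(P[...,2]-56.5)<5)])
    RS.append(P[ok&(rho<46)&(rho>40.5)&(abs(P[...,2]-60.5)<4)])
  for nm,L in(('plate',XS),('foot',FS),('rim',RS)):
    X=np.vstack(L); 
    for _ in range(3):
      A=np.c_[X[:,:2]-[632.5,-189.3],np.ones(len(X))]; s=np.linalg.lstsq(A,X[:,2],rcond=None)[0]; e=X[:,2]-A@s; X=X[abs(e)<2*e.std()]
    ang=np.arctan2(A[:,1],A[:,0])
    print(n,nm,'tilt deg',np.degrees(s[:2]).round(2),'z',s[2].round(2),len(A),e.std().round(2),'x',A[:,0].min().round(),A[:,0].max().round(),'y',A[:,1].min().round(),A[:,1].max().round())
go([632.9,-191.4,75])
```

```text
scene plate tilt deg [0.44 0.3 ] z 42.22 375 0.99 x -29.0 29.0 y -36.0 35.0
scene foot tilt deg [-0.48 -0.09] z 56.26 812 0.95 x -14.0 27.0 y -27.0 27.0
scene rim tilt deg [-0.01  0.03] z 60.06 900 0.96 x -34.0 46.0 y -44.0 46.0
top plate tilt deg [-1.21  0.29] z 42.59 416 1.83 x -33.0 27.0 y -34.0 36.0
top foot tilt deg [-0.54  0.53] z 56.41 481 1.59 x -26.0 25.0 y -24.0 25.0
top rim tilt deg [-0.01  0.21] z 60.16 476 1.63 x -46.0 23.0 y -45.0 46.0
shift cm [ 0.08 -0.02  0.08] tcp [ 633.6 -191.7   75.8] tilt deg [ 0.13 -0.06] yawjaw [-0.226 -0.974  0.001] F [-3.6  2.8 11.6] open 0.385 t 9.1667
```

The plate is bottomed at z ≈ 42 and level within about 0.5°. I'll hold it with a little more force for over a second.

Emit:
{"name": "servo_tool", "arguments": {"commands": [0.1,0,0,0,0,0,-1,0.1,0,0,0,0,0,-1,0.1,0,0,0,0,0,-1,0.1,0,0,0,0,0,-1,0.1,0,0,0,0,0,-1,0.1,0,0,0,0,0,-1,0.1,0,0,0,0,0,-1,0.1,0,0,0,0,0,-1,0.1,0,0,0,0,0,-1,0.1,0,0,0,0,0,-1]}}

```text
time: 10.0
tcp_pos: [633.7, -191.8, 75.8]
eef_rot: [-0.08, 0.704, -0.081, -0.701]
wrist_force: [-5.1, 4.7, 16.6]
opening: 0.378
```

Emit:
{"name": "servo_tool", "arguments": {"commands": [0,0,0,0,0,0,-1,0,0,0,0,0,0,-1,0,0,0,0,0,0,-1,0,0,0,0,0,0,-1,0,0,0,0,0,0,-1,0,0,0,0,0,0,-1,0,0,0,0,0,0,-1,0,0,0,0,0,0,-1,0,0,0,0,0,0,-1]}}

```text
time: 10.75
tcp_pos: [633.7, -191.8, 75.8]
eef_rot: [-0.08, 0.704, -0.081, -0.701]
wrist_force: [-5.4, 5.0, 16.2]
opening: 0.381
```

```bash
cat > lv.py <<'E'
from h import *
def lev(n,cx,cy,bands,N=4,hue=True):
  L={b:[] for b in bands}
  for i in range(N):
    p,d=eyes.snapshot(n);v,u=np.mgrid[:384,:512]
    m=eyes.camera_model(n); r=np.stack([(u-m['cx'])/m['fx'],(v-m['cy'])/m['fy'],np.ones_like(u)],-1)
    P=(r*d[...,None])@q2R(m['rotation']).T+m['origin']
    rho=np.hypot(P[...,0]-cx,P[...,1]-cy)
    for b in bands: L[b].append(P[(d>0)&(rho>b[1])&(rho<b[2])&(abs(P[...,2]-b[3])<b[4])])
  for b in bands:
    X=np.vstack(L[b])
    if len(X)<20: print(b,'few');continue
    for _ in range(3):
      A=np.c_[X[:,:2]-[cx,cy],np.ones(len(X))]; s=np.linalg.lstsq(A,X[:,2],rcond=None)[0]; e=X[:,2]-A@s; X=X[abs(e)<2*e.std()]
    print(n,b[0],'tilt',np.degrees(s[:2]).round(2),'z',s[2].round(2),len(A))
E
python3 - <<'E'
from lv import *
lev('scene',632.5,-189.3,[('plate',30,37,43,5),('foot',18,27,56.5,5)])
go([632.9,-191.4,95])
E
```

```text
scene plate tilt [0.32 0.28] z 42.31 436
scene foot tilt [0.15 0.2 ] z 56.01 634
shift cm [-1.92 -0.01  0.08] tcp [ 633.7 -191.8   75.8] tilt deg [ 0.16 -0.08] yawjaw [-0.226 -0.974  0.001] F [-5.2  4.3 16.4] open 0.379 t 10.95
```

Held over 2 s, level. Lifting off.

Emit:
{"name": "servo_tool", "arguments": {"commands": [-0.4,0,0,0,0,0,-1,-0.8,0,0,0,0,0,-1,-1.3,0,0,0,0,0,-1,-1.8,0,0,0,0,0,-1,-2.5,0,0,0,0,0,-1,-4,0,0,0,0,0,-1,-6,0,0,0,0,0,-1,-6,0,0,0,0,0,-1,-6,0,0,0,0,0,-1]}}

```text
time: 11.7
tcp_pos: [633.1, -191.6, 132.3]
eef_rot: [-0.081, 0.703, -0.081, -0.702]
wrist_force: [0.1, 0.5, -4.2]
opening: 0.381
```

Run:
```python
from lv import *
lev('scene',632.5,-189.3,[('plate',0,34,56,6)])
# tamper foot -> tcp offset
s=readout.state(); z0=s['tcp_pos'][2]-33.8
lev('scene',633,-189,[('foot',18,27,z0+14,5)])
d=np.load('s5.npz')
go([592,8.5+(-2.4),s['tcp_pos'][2]])
snap('scene','s7');crop('s7',100,130,240,300,4,'s7c')
```

```text
scene plate tilt [0.25 0.05] z 56.32 1794
scene foot tilt [-0.7  -0.18] z 110.9 775
shift cm [  0.15 -18.33   8.45] tcp [ 632.7 -191.6  131.6] tilt deg [-0.07 -0.  ] yawjaw [-0.227 -0.974  0.   ] F [-0.3 -0.2 -2.7] open 0.384 t 12.1
```

View pics/s7c.png

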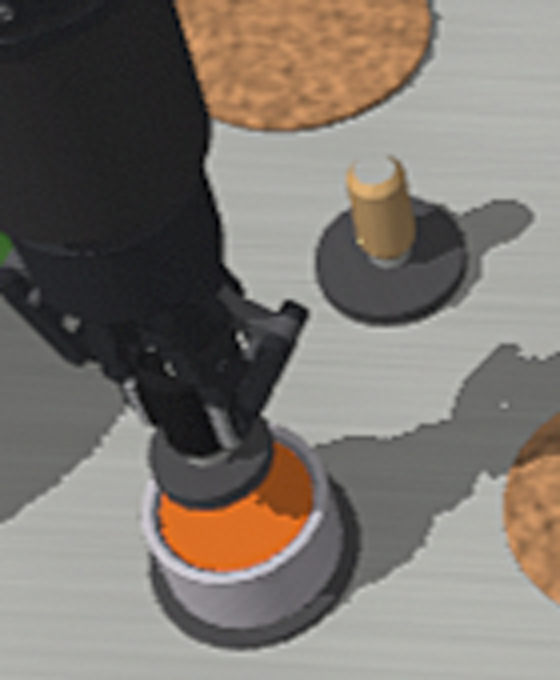

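Emit:
{"name": "servo_tool", "arguments": {"commands": [0,-2,0.9,0,0,0,-1,0,-4.5,2.1,0,0,0,-1,0,-7,3.2,0,0,0,-1,0,-9.5,4.4,0,0,0,-1,0,-12,5.5,0,0,0,-1,0,-14.5,6.7,0,0,0,-1,0,-17,7.8,0,0,0,-1,0,-18.3,8.4,0,0,0,-1,0,-18.3,8.4,0,0,0,-1,0,-18.3,8.4,0,0,0,-1]}}

```text
time: 12.98
tcp_pos: [592.7, 6.4, 132.5]
eef_rot: [-0.08, 0.703, -0.08, -0.702]
wrist_force: [0.3, -0.4, -3.3]
opening: 0.387
```

```bash
python3 -c "
from h import *
go([592,6.5,40])"
```

```text
shift cm [9.25 0.   0.07] tcp [592.7   6.4 132.5] tilt deg [ 0.02 -0.  ] yawjaw [-0.225 -0.974 -0.   ] F [ 0.3 -0.4 -3.3] open 0.387 t 12.9833
```

Emit:
{"name": "servo_tool", "arguments": {"commands": [2,0,0,0,0,0,-1,4,0,0,0,0,0,-1,6,0,0,0,0,0,-1,7.5,0,0,0,0,0,-1,8.4,0,0,0,0,0,-1,8.7,0,0,0,0,0,-1,8.7,0,0,0,0,0,-1,8.7,0,0,0,0,0,-1]}}

```text
time: 13.65
tcp_pos: [593.4, 5.3, 46.4]
eef_rot: [-0.081, 0.703, -0.081, -0.702]
wrist_force: [-0.4, -0.0, -2.2]
opening: 0.381
```

Emit:
{"name": "servo_tool", "arguments": {"commands": [0.1,0,0,0,0,0,-1,0.2,0,0,0,0,0,-1,0.3,0,0,0,0,0,-1,0.4,0,0,0,0,0,-1,0.4,0,0,0,0,0,-1]}}

```text
time: 14.07
tcp_pos: [592.6, 5.7, 41.2]
eef_rot: [0.081, -0.702, 0.081, 0.703]
wrist_force: [0.1, -0.7, -3.1]
opening: 0.384
```

Emit:
{"name": "servo_tool", "arguments": {"commands": [0.1,0,0,0,0,0,-1,0.15,0,0,0,0,0,-1,0.2,0,0,0,0,0,-1,0.2,0,0,0,0,0,-1]}}

```text
time: 14.4
tcp_pos: [592.9, 5.6, 40.1]
eef_rot: [-0.081, 0.703, -0.081, -0.702]
wrist_force: [-2.7, 0.4, 2.5]
opening: 0.38
```

Emit:
{"name": "servo_tool", "arguments": {"commands": [0,0,0,0,0,0,-0.1,0,0,0,0,0,0,0.1,0,0,0,0,0,0,0.4,0,0,0,0,0,0,0.7,0,0,0,0,0,0,1,0,0,0,0,0,0,1,0,0,0,0,0,0,1,0,0,0,0,0,0,1,0,0,0,0,0,0,1,0,0,0,0,0,0,1]}}

```text
time: 15.23
tcp_pos: [592.7, 5.7, 39.3]
eef_rot: [-0.081, 0.703, -0.081, -0.702]
wrist_force: [0.1, 0.5, 0.5]
opening: 1.0
```

Emit:
{"name": "servo_tool", "arguments": {"commands": [-1,0,0,0,0,0,1,-2,0,0,0,0,0,1,-4,0,0,0,0,0,1,-6,0,0,0,0,0,1,-9,0,0,0,0,0,1,-12,0,0,0,0,0,1,-15,0,0,0,0,0,1,-15,0,0,0,0,0,1,-15,0,0,0,0,0,1]}}

```text
time: 15.98
tcp_pos: [593.9, 5.8, 193.4]
eef_rot: [-0.081, 0.705, -0.08, -0.7]
wrist_force: [-0.1, -0.3, -1.0]
opening: 1.001
```

Run:
```python
from lv import *
go([592,6.5,190])
lev('scene',593,8.5,[('foot',18,27,20,4)])
snap('scene','s8');crop('s8',100,110,400,310,2.6,'s8c')
f=np.load('s8.npz');d=f['d'];v,u=np.mgrid[:384,:512];m=eyes.camera_model('scene');r=np.stack([(u-m['cx'])/m['fx'],(v-m['cy'])/m['fy'],np.ones_like(u)],-1)
P=(r*d[...,None])@q2R(m['rotation']).T+m['origin'];rho=np.hypot(P[...,0]-593,P[...,1]-8.5)
for a,b in((12,26),(45,65),(65,88),(88,102)):
    X=P[(d>0)&(rho<40)&(P[...,2]>a)&(P[...,2]<b)];print(a,b,len(X),cv2.minEnclosingCircle(X[:,:2].astype(np.float32)))
```

```text
shift cm [ 0.34 -0.02  0.2 ] tcp [593.9   5.8 193.4] tilt deg [0.35 0.07] yawjaw [-0.227 -0.974 -0.003] F [-0.1 -0.3 -1. ] open 1.001 t 15.9833
scene foot tilt [ 0.22 -0.12] z 20.15 687
12 26 343 ((592.953125, 7.763613700866699), 28.873424530029297)
45 65 78 ((598.4072265625, 8.343753814697266), 15.511296272277832)
65 88 92 ((599.1377563476562, 8.148826599121094), 15.112602233886719)
88 102 99 ((592.5361328125, 7.6896772384643555), 17.1291446685791)
```

View pics/s8c.png

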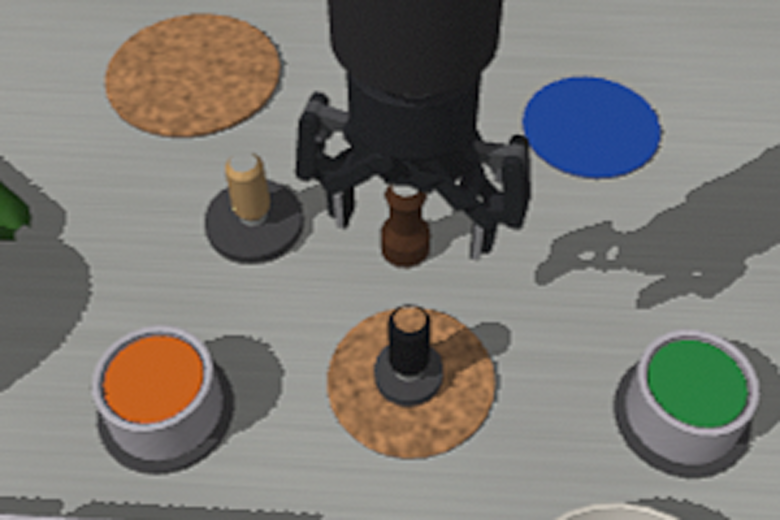

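The tamper stands upright at the centre of the small cork mat (crop 409,370), and the gripper is clear. Both plates are up.

```bash
python3 -c "
from h import *
print(workorder.sign_off())"
```

```text
the job is handed in; nothing more can be done
None
```

The job is done and handed in at about 16 s of the 45 s allowed. I pressed the orange plate with the black-handled tamper, lifted off, and stood the tamper on the small cork mat.

- **Press:** the plate bottomed at about 42 mm and stayed there for over 2 s, with a wrist force of about 12–17 N. The scene camera showed it level within about 0.5°. One noisier reading from the top camera gave 1.2°, which may just be depth noise; the rim itself read level in both cameras.
- **Release:** the plate sprang back to about 56 mm and read level, within about 0.3°.
- **Tamper:** it stands upright, tilted about 0.2° and within 1–2 mm of the mat's centre. The gripper is open and about 150 mm above where it let go.
- **Other objects:** the arm stayed away from the green pot, and its plate is still up in the last picture.

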